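# Re-space the dental lab tote and stow the long handpiece

### The job

In the blue tote, slide the divider by its orange tab towards the little tooth model until the empty compartment is long enough for the long grey handpiece, leaving the model standing where it is. Then pick up the long grey handpiece with the red band from the bench and lay it flat in that lengthened compartment, along the tote; set it down, do not drop it.

Things in the scene. Friction and masses are not known exactly. Their poses are not given: they have to be found in the camera images.
- tote: Blue open tote, fixed, outside 138 mm (x) by 268 mm (y), rim 45 mm high; inside 130 by 260 mm, walls and floor 4 mm thick. Origin: centre of its underside, on the bench; z up. A divider splits its length: empty compartment at the -y end, 80 to 120 mm long at the start; the tooth model at the +y end.
- divider_tab (a point): Grip point of the divider's orange tab (12 mm thick along tote y, 40 mm along x, top 85 mm above the bench); the point is mid-tab, 68 mm up. Below it a white plate, 6 mm thick, top 43 mm up, spans the tote. It slides along tote y only, -60 to +80 mm from the tote's centre, 3 N friction, stays put. Axes as the tote's. Empty compartment length = 127 mm + this point's y in the tote frame.
- handpiece: Long grey square-bodied handpiece with red band and tapered steel nose, 140 mm long, 26 mm wide and high, 0.11 to 0.22 kg, lying on the bench. Origin: mid length on its axis, 13 mm above what it lies on; x along it to the nose. Square body, x = -70 to +30 mm: grip it across from above. Not the shorter (90 mm) black driver with a blue band.
- model: Tooth model: small loose plaster block with pink-brown gum and five white teeth, 50 mm (x) by 36 mm (y), 31 mm high, about 90 g, standing on the tote's floor near its +y end wall. Origin: centre of its underside; z up. Its side facing the divider is 77 mm or more from the tote's centre along tote y.
Things that resemble listed ones, but are neither listed nor needed, are in the scene too. Of the things that look like the handpiece, the middle-sized one is meant.

How it is judged:
By the outcome, as a careful person would: the job done as asked, in the order asked, and still so for the second after the job is handed in, with the robot touching nothing.
It also fails if it takes over 46 s, if anything falls off the work surface, if the arm or the gripper's body presses on something with over 40 N, if the wrist force passes 120 N, or if a joint passes its speed limit or range.

### The arm

A 6-joint arm with a two-finger parallel gripper is mounted at the origin on the work surface. World frame = base frame: x ahead of the robot, y to its left, z up, the work surface at z = 0. Lengths are in m, angles in rad, forces in N, time in s.
With the tool pointing down it reaches from about 0.375 to 0.975 m from the base axis. Payload 3.8 kg.
Tool frame: the origin (TCP) lies at the very end of the fingers, on their centre line; the grasp point (between the pads) lies 19 mm behind it; z points along the fingers, y is the line along which they close (so a half turn about z gives the same grasp; the last joint's range is limited). The gripper opens to 85 mm and grips with 20 to 120 N. Pads are 22 mm wide; open, the fingers measure 114 mm over their backs; the gripper's body (76 mm by 85 mm) begins 54 mm behind the grasp point. The pads swing forward as they close: fully open they stand 13 mm farther back than shut.
Start: joints at [1.232, 0.264, 1.604, -0, 1.274, -0.037], TCP at [0.201, 0.644, 0.231] pointing down, gripper open.
Joint ranges: [-2.63, 2.63], [-0.94, 2.18], [0.31, 2.57], [-1.31, 4.45], [0, 2.66], [-2.55, 2.55]. Speed limits (rad/s): [2.57, 2.57, 3.14, 3.14, 3.14, 3.14].

### API

Orientations are given as a rotation vector (axis times angle).
In Python, from workcell import monitor, viewer, job gives the robot as it stands. The module is installed in compiled form; this text tells all that it offers.
- The arm moves only by the tool step_arm, never from a script. Its argument "series" is one flat list of numbers, 4 for each row, row after row: the shift along the tool's x, y, z in m, then the turn about the tool's z in rad. A call has 1 to 8 rows; each row is the pose to reach, as a shift and turn from the pose commanded when the call began, along the tool's axes at that moment; what a row does not reach only later rows make up. A row lasts 1/8 s, in which the tool goes at most 62.5 mm and 10.7 degrees, less where a joint would pass 70% of its speed; a pose out of reach is approached as far as the arm can. A call with a gripper value outside its range is refused whole. "gripper" is the opening, from 0 (shut) to 1 (fully open), set as the call begins (left out, the last holds). The fingers move at their own pace and stop on an object; "newtons" is the grip in N (left out, the last holds). Time passes only in rows, so rows that repeat a pose let the fingers close. It gives the time, the measured TCP pose, the force, the opening and the grip force at its end, in the units of the state.
- monitor.read_state(): the state, without advancing time (a new reading comes with each control period).
- viewer.read_camera(name): name is "side" or "top" or "wrist"; returns a dict with "image" (384x512x3 uint8, red, green, blue), "intrinsics" (3x3 intrinsics, pixels), "T" (4x4, takes a point from camera to world coordinates); the wrist camera has in their place "hand_eye" (4x4, takes a point from camera to tool coordinates, whose origin is the TCP and whose axes are the flange's). Camera axes: x right, y up, looking along -z (the intrinsics and any distortion apply to the point x, -y, -z); pixel columns grow to the right and rows downward; lengths in m; the calibration is good to about 2 mm. A picture is of the moment at which its call begins: read the wrist's pose just before it. There is no depth.
- job.finish_job(): hands the job in; it is judged then, once.
Trained networks look in a picture, given as the dict that the camera call returned (one of the last four; its "shot" number tells which), for a name from the list of things; names that differ only in an ending like _2 or _b are one class to them, and where a whole thing is asked for, a point or a joint stands for the part that bears it (a point fixed in the world has none). Each returns a list of dicts, best first, with "score" (0 to 1); they miss things now and then, are a little off and sometimes report something else, mostly with a low value. They report only what shows in the picture. A call takes as long as a camera call. They do not tell look-alikes from the thing itself.
- viewer.boxes_of(picture, label): "extent" ([centre column, centre row, width, height] in pixels, round what is visible of it).
- viewer.spot_point(picture, label): "point" ([column, row] in pixels: a listed point, or the origin of a listed thing).
The state is a dict: "time": time; "q": joint angles; "joint_vel": joint speeds; "joint_torque": joint torques, N m; "tool_pos": TCP position; "tcp_rot": TCP orientation; "wrist_force": force on the tool from outside, world axes, zero at the start; "torque": the same for the moment, N m; "width": opening from 0.0 (shut) to 1.0 (fully open); "grip_force": force on a finger pad.
Only numpy, scipy, OpenCV 4.12 (cv2) and the standard library are available. Lean on these libraries where they do the work, as an engineer would, in place of code of your own. Each camera call takes 0.05 s, during which the arm holds its last target. There are 200 camera calls.

## Working session

There is one attempt and no reset: what is moved stays moved. The work goes in short steps, Python scripts to look and compute and a tool call to move; the robot and the scene stay as the last step left them, time stands still between calls to the robot, and variables do not carry over. Pictures are saved under pics/ and viewed, at most 10 in all, crops included, and the job is handed in when it is done.

Besides the shell and the picture viewer there is one more tool, called after ">>>" in YAML: its name, and indented under it one key for each argument. step_arm: Moves the arm, as the interface text tells. Its arguments: {"type":"object","properties":{"series":{"type":"array"},"gripper":{"type":"number"},"newtons":{"type":"number"}},"required":["series"]}

```bash
mkdir -p pics; cat > h.py <<'E'
import numpy as np, cv2
from scipy.spatial.transform import Rotation as R
from workcell import monitor, viewer, job
def pose():
    s=monitor.read_state(); T=np.eye(4); T[:3,:3]=R.from_rotvec(s["tcp_rot"]).as_matrix(); T[:3,3]=s["tool_pos"]; return T
def cam(n):
    P=pose(); p=viewer.read_camera(n)
    p["W"]=P@p["hand_eye"] if n=="wrist" else np.array(p["T"]); return p
def ray(p,px):
    K=np.array(p["intrinsics"]); d=np.linalg.inv(K)@[px[0],px[1],1]; d=np.array([d[0],-d[1],-d[2]])
    return p["W"][:3,3], p["W"][:3,:3]@d
def atz(p,px,z):
    o,d=ray(p,px); return o+d*(z-o[2])/d[2]
def proj(p,X):
    c=np.linalg.inv(p["W"])@np.append(X,1); v=np.array(p["intrinsics"])@[c[0],-c[1],-c[2]]; return v[:2]/v[2]
def save(p,n): cv2.imwrite("pics/"+n,p["image"][:,:,::-1])
E
python3 - <<'E'
from h import *
np.set_printoptions(precision=3,suppress=True)
s=monitor.read_state(); print(s)
Z=dict(tote=0,divider_tab=.068,handpiece=.013,model=.004)
for n in ("top","side","wrist"):
    p=cam(n); save(p,n+"0.png"); print(n,[k for k in p],p["W"][:3,3])
    for l in Z:
        for r in viewer.spot_point(p,l)[:4]: print(l,round(r["score"],2),np.array(r["point"]),atz(p,r["point"],Z[l]))
E
```

```text
{'time': 0.0, 'q': array([ 1.232,  0.265,  1.605, -0.   ,  1.274, -0.037]), 'joint_vel': array([ 0.001, -0.001, -0.   , -0.   , -0.001, -0.002]), 'joint_torque': array([  0.003, -51.509, -36.733,   0.   ,   0.013,   0.   ]), 'tool_pos': array([0.2  , 0.644, 0.23 ]), 'tcp_rot': array([-0.472, -3.105,  0.004]), 'wrist_force': array([0.33 , 0.592, 0.024]), 'torque': array([ 0.026, -0.011, -0.012]), 'grip_force': 0.0, 'width': 0.9984966788797545}
top ['image', 'intrinsics', 'T', 'shot', 'W'] [ 0.3   -0.053  1.104]
tote 0.78 [164.5 176.8] [0.58  0.222 0.   ]
divider_tab 0.62 [174.1 170.6] [0.582 0.177 0.068]
handpiece 0.83 [272.3 198.9] [ 0.506 -0.116  0.013]
handpiece 0.64 [234.5 217.6] [ 0.448 -0.     0.013]
handpiece 0.62 [378.7 198.4] [ 0.506 -0.444  0.013]
model 0.61 [129.1 179.5] [0.571 0.331 0.004]
side ['image', 'intrinsics', 'T', 'shot', 'W'] [0.344 0.671 0.543]
tote 0.67 [182.8 303.9] [0.589 0.229 0.   ]
divider_tab 0.76 [193.9 262.3] [0.577 0.191 0.068]
handpiece 0.77 [263.8 199.1] [ 0.523 -0.121  0.013]
handpiece 0.73 [291.8 145.4] [ 0.508 -0.441  0.013]
model 0.68 [162.9 354.8] [0.576 0.335 0.004]
wrist ['image', 'intrinsics', 'hand_eye', 'shot', 'W'] [0.123 0.669 0.374]
```

View pics/top0.png

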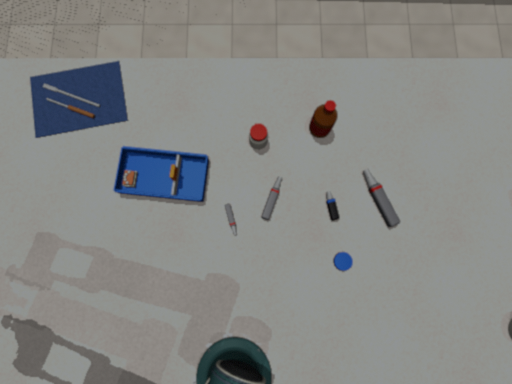

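View pics/side0.png

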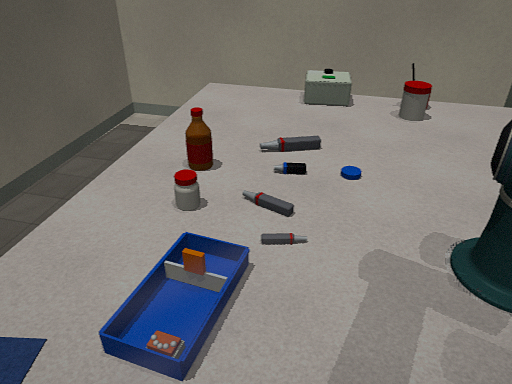

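The top view shows the tote at (118–208, 148–201), with the orange tab at (174,171) and the model on the left at (130,179). There are three grey handpieces: small (231,218), middle (272,199) and large (381,198), so the middle one is meant. I'll refine the poses by fitting.

```bash
python3 - <<'E'
from h import *
np.set_printoptions(precision=3,suppress=True)
p=cam("wrist"); print(p["hand_eye"],p["intrinsics"]); print(pose())
p=cam("top"); im=cv2.cvtColor(p["image"],cv2.COLOR_RGB2HSV)
m=cv2.inRange(im,(105,120,60),(125,255,255)); m[:,:105]=0;m[:,220:]=0;m[:140]=0;m[210:]=0
c=max(cv2.findContours(m,0,2)[0],key=cv2.contourArea)
b=cv2.boxPoints(cv2.minAreaRect(c)); print(b)
w=np.array([atz(p,q,.045) for q in b]);print(w,w.mean(0))
for i in range(4):
    d=w[(i+1)%4]-w[i]; print(np.linalg.norm(d),np.degrees(np.arctan2(d[1],d[0])))
g=p["image"]; hp=g[165:230,255:290]; hs=cv2.cvtColor(hp,cv2.COLOR_RGB2GRAY); 
m=(hs<110).astype(np.uint8); c=max(cv2.findContours(m,0,2)[0],key=cv2.contourArea); r=cv2.minAreaRect(c);print(r)
b=cv2.boxPoints(r)+[255,165]; w=np.array([atz(p,q,.02) for q in b]);print(w)
E
```

```text
[[ 0.     0.947  0.32   0.082]
 [ 1.    -0.     0.     0.   ]
 [ 0.001  0.32  -0.947 -0.143]
 [ 0.     0.     0.     1.   ]] [[312.727   0.    261.082]
 [  0.    312.727 194.419]
 [  0.      0.      1.   ]]
[[-0.955  0.297  0.     0.201]
 [ 0.297  0.955  0.     0.644]
 [-0.     0.    -1.     0.231]
 [ 0.     0.     0.     1.   ]]
[[113.474 192.084]
 [118.288 145.547]
 [207.949 154.822]
 [203.135 201.359]]
[[0.522 0.361 0.045]
 [0.668 0.357 0.045]
 [0.638 0.081 0.045]
 [0.493 0.092 0.045]] [0.58  0.223 0.045]
0.14618686188033111 -1.5479320738265936
0.2778151345560304 -96.27595531678736
0.14513197478982984 175.58039566954787
0.27046765707133164 83.85826828103707
((16.13503646850586, 36.00364685058594), (9.141626358032227, 39.898502349853516), 19.98310661315918)
[[ 0.445 -0.078  0.02 ]
 [ 0.562 -0.12   0.02 ]
 [ 0.552 -0.147  0.02 ]
 [ 0.436 -0.103  0.02 ]]
```

>>> step_arm:
  series: [-0.494,-0.329,0,-0.22,-0.494,-0.329,0,-0.22,-0.494,-0.329,0,-0.22,-0.494,-0.329,0,-0.22,-0.494,-0.329,0,-0.22,-0.494,-0.329,0,-0.22,-0.494,-0.329,0,-0.22,-0.494,-0.329,0,-0.22]

```text
time: 1.85
tool_pos: [0.5168, 0.2545, 0.2317]
tcp_rot: [0.128, 3.138, 0.001]
wrist_force: [0.6, 0.2, 0.5]
width: 1.001
grip_force: 0.0
```

>>> step_arm:
  series: [-0.064,-0.066,0.02,0,-0.064,-0.066,0.02,0,-0.064,-0.066,0.02,0,-0.064,-0.066,0.02,0]

```text
time: 2.35
tool_pos: [0.5737, 0.1855, 0.2114]
tcp_rot: [-0.129, -3.139, -0.001]
wrist_force: [-0.1, 0.6, 0.1]
width: 1.001
grip_force: 0.0
```

```bash
python3 - <<'E'
from h import *
np.set_printoptions(precision=4,suppress=True)
print(pose())
p=cam("wrist"); save(p,"w1.png")
Z=dict(tote=0,divider_tab=.068,model=.004,handpiece=.013)
for l in Z:
    for r in viewer.spot_point(p,l)[:3]: print(l,round(r["score"],2),np.array(r["point"]),atz(p,r["point"],Z[l]))
hsv=cv2.cvtColor(p["image"],cv2.COLOR_RGB2HSV)
m=cv2.inRange(hsv,(5,150,100),(18,255,255)); n,l,st,c=cv2.connectedComponentsWithStats(m)
for i in range(1,n):
    if st[i,4]>60: print("orange",st[i],c[i],atz(p,c[i],.085))
E
```

```text
[[-0.9966  0.082  -0.0003  0.5737]
 [ 0.082   0.9966  0.0005  0.1855]
 [ 0.0004  0.0005 -1.      0.2114]
 [ 0.      0.      0.      1.    ]]
tote 0.62 [295.2 173.9] [0.5893 0.2244 0.    ]
model 0.69 [387. 153.] [0.5723 0.3287 0.004 ]
handpiece 0.83 [79.2 58. ] [0.4479 0.0127 0.013 ]
orange [379 140  22  39 547] [388.4278 159.0859] [0.5593 0.2986 0.085 ]
orange [251 171  13  41 387] [256.2532 191.7235] [0.5798 0.1807 0.085 ]
orange [484 304  28  13 160] [498.3375 309.7188] [0.7287 0.4199 0.085 ]
```

View pics/w1.png

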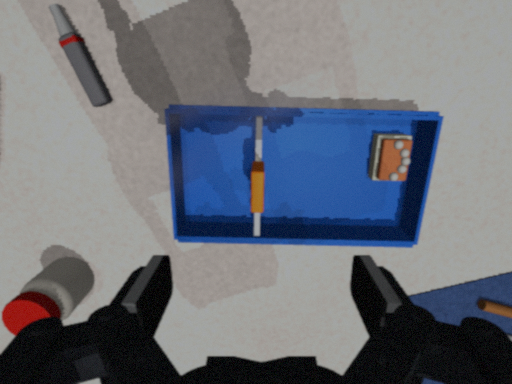

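The wrist view shows the tote rim corners at about (167,106), (441,113), (417,243) and (176,241), the tab at (257,190) and the model at (391,158). Next I'll fit the tote's pose.

```bash
python3 - <<'E'
from h import *
from scipy.optimize import least_squares
np.set_printoptions(precision=4,suppress=True)
p=cam("wrist"); hsv=cv2.cvtColor(p["image"],cv2.COLOR_RGB2HSV)
m=cv2.inRange(hsv,(105,140,40),(125,255,255)); m[255:]=0
n,l,st,c=cv2.connectedComponentsWithStats(m); i=1+np.argmax(st[1:,4]); mm=(l==i).astype(np.uint8)
h=cv2.convexHull(max(cv2.findContours(mm,0,2)[0],key=cv2.contourArea))[:,0,:].astype(float)
# robust edge distance fit: hull of the tote's projected corners vs the mask hull
S=np.array([[sx*.069,sy*.134,z] for sx in(-1,1) for sy in(-1,1) for z in(0,.045)])
def f(v):
    Rz=R.from_euler("z",v[2]).as_matrix(); q=np.array([proj(p,Rz@s+[v[0],v[1],0]) for s in S]).astype(np.float32)
    H=cv2.convexHull(q); return [cv2.pointPolygonTest(H,(float(a),float(b)),True) for a,b in h]
r=least_squares(f,[.58,.223,-.08],x_scale=[.01,.01,.05],diff_step=1e-3,loss="soft_l1"); v=r.x
print(v,np.degrees(v[2]),np.abs(r.fun).max(),np.abs(r.fun).mean())
Rz=R.from_euler("z",v[2]).as_matrix()
loc=lambda X:Rz.T@(X-[v[0],v[1],0])
# tab: the orange blob vs projected tab box
m=cv2.inRange(hsv,(5,150,60),(20,255,255)); n,l,st,c=cv2.connectedComponentsWithStats(m)
i=min(range(1,n),key=lambda i:np.linalg.norm(c[i]-[256,192])); print(st[i])
hh=cv2.convexHull(cv2.findContours((l==i).astype(np.uint8),0,2)[0][0])[:,0].astype(float)
B=np.array([[sx*.02,sy*.006,z] for sx in(-1,1) for sy in(-1,1) for z in(.05,.085)])
def g(t):
    q=np.array([proj(p,Rz@(b+[t[0],t[1],0])+[v[0],v[1],0]) for b in B]).astype(np.float32)
    H=cv2.convexHull(q); return [cv2.pointPolygonTest(H,(float(a),float(b)),True) for a,b in hh]
t=least_squares(g,[0,-.04],diff_step=1e-2,x_scale=.01); print("tab local",t.x,np.abs(t.fun).max(),"world",Rz@[*t.x,0]+[v[0],v[1],0])
# model's visible corners
for px in [(370,180),(383,134),(413,136),(410,182)]: print(loc(atz(p,px,.035)))
p2=cam("side")
for l in("divider_tab","model","tote"):
    q=viewer.spot_point(p2,l)[0]; print(l,loc(atz(p2,q["point"],dict(divider_tab=.068,model=.004,tote=0)[l])))
E
```

```text
[ 0.5849  0.2243 -0.0973] -5.573274767552211 3.2849922640576783 1.1548041483323996
[251 162  12  50 544]
tab local [-0.0011 -0.044 ] 2.182085477300472 world [0.5795 0.1806 0.    ]
[0.0005 0.0769 0.035 ]
[-0.048   0.0838  0.035 ]
[-0.0466  0.1145  0.035 ]
[0.002  0.1197 0.035 ]
divider_tab [-0.0044 -0.033   0.068 ]
model [-0.0152  0.1042  0.004 ]
tote [-0.001   0.0005  0.    ]
```

>>> step_arm:
  series: [-0.006,-0.0044,0.06,0.015,-0.006,-0.0044,0.11,0.015,-0.006,-0.0044,0.145,0.015,-0.006,-0.0044,0.159,0.015,-0.006,-0.0044,0.159,0.015]

```text
time: 3.48
tool_pos: [0.5792, 0.1802, 0.0517]
tcp_rot: [-0.152, -3.136, 0.001]
wrist_force: [0.5, -0.4, -0.2]
width: 0.999
grip_force: 0.0
```

>>> step_arm:
  series: [0,0,0,0,0,0,0,0,0,0,0,0,0,0,0,0,0,0,0,0,0,0,0,0]
  gripper: 0
  newtons: 30

```text
time: 4.22
tool_pos: [0.58, 0.1805, 0.053]
tcp_rot: [0.153, 3.137, 0.001]
wrist_force: [-2.1, -0.1, 6.0]
width: 0.136
grip_force: 33.3
```

>>> step_arm:
  series: [0,0.012,0,0,0,0.027,0,0,0,0.042,0,0,0,0.057,0,0,0,0.072,0,0,0,0.082,0,0,0,0.085,0,0,0,0.085,0,0]

```text
time: 5.22
tool_pos: [0.5891, 0.2653, 0.053]
tcp_rot: [0.152, 3.135, 0.002]
wrist_force: [2.3, -0.6, 5.5]
width: 0.137
grip_force: 33.5
```

>>> step_arm:
  series: [0,0,0,0,0,0,0,0,0,0,0,0,0,0,0,0]
  gripper: 1

```text
time: 5.72
tool_pos: [0.5874, 0.2648, 0.0518]
tcp_rot: [-0.152, -3.137, 0.001]
wrist_force: [-0.5, -0.3, 0.4]
width: 0.966
grip_force: 0.0
```

>>> step_arm:
  series: [0,0,-0.05,0,0,0,-0.11,0,0,0,-0.17,0,0.05,-0.383,-0.17,0.26,0.05,-0.383,-0.17,0.26,0.05,-0.383,-0.17,0.26,0.05,-0.383,-0.17,0.26,0.05,-0.383,-0.17,0.26]

```text
time: 6.72
tool_pos: [0.5169, -0.0413, 0.2225]
tcp_rot: [0.557, 3.091, 0.0]
wrist_force: [1.4, -0.3, -0.1]
width: 1.0
grip_force: 0.0
```

>>> step_arm:
  series: [-0.009,-0.072,0.03,0,-0.009,-0.072,0.03,0,-0.009,-0.072,0.03,0,-0.009,-0.072,0.03,0]

```text
time: 7.22
tool_pos: [0.5017, -0.1092, 0.1929]
tcp_rot: [0.556, 3.091, 0.001]
wrist_force: [-0.4, -0.1, 0.3]
width: 1.001
grip_force: 0.0
```

```bash
python3 - <<'E'
from h import *
np.set_printoptions(precision=4,suppress=True)
print(pose())
p=cam("wrist"); save(p,"w2.png"); np.save("w2.npy",p,allow_pickle=True)
for r in viewer.spot_point(p,"handpiece")[:3]: print(round(r["score"],2),np.array(r["point"]),atz(p,r["point"],.013))
for r in viewer.boxes_of(p,"handpiece")[:3]: print(r)
E
```

```text
[[-0.9373  0.3485  0.0011  0.5017]
 [ 0.3485  0.9373  0.0004 -0.1092]
 [-0.0009  0.0008 -1.      0.1929]
 [ 0.      0.      0.      1.    ]]
0.8 [258.4 179.3] [ 0.5103 -0.1152  0.013 ]
0.6 [355.6  78.6] [0.4483 0.0086 0.013 ]
{'extent': [358.1, 77.2, 68.1, 95.5], 'score': 0.85}
{'extent': [260.7, 178.2, 26.2, 130.7], 'score': 0.8}
{'extent': [35.7, 288.4, 71.4, 72.3], 'score': 0.65}
```

View pics/w2.png

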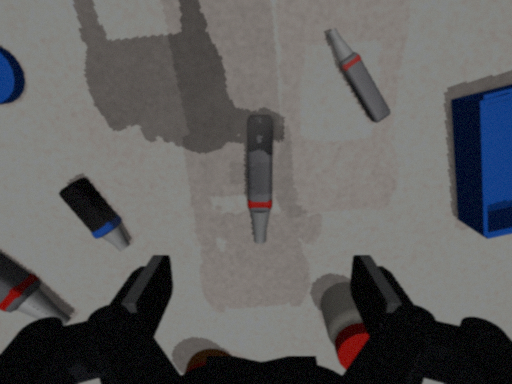

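The handpiece lies along the image column: butt at (260,113), red band at (260,205), nose tip at (261,243). It is already nearly lined up with the tool.

```bash
python3 - <<'E'
from h import *
np.set_printoptions(precision=4,suppress=True)
p=np.load("w2.npy",allow_pickle=True).item()
b=atz(p,(260.3,113),.026); n=atz(p,(261,242.5),.013); t=atz(p,(260.2,198),.026); w=[atz(p,(x,150),.026) for x in(247.5,273)]
print(b,n,t,np.linalg.norm((n-b)[:2]),np.linalg.norm(w[0]-w[1]))
d=(n-b)[:2]; d/=np.linalg.norm(d); e=(t-b)[:2]; print(np.degrees(np.arctan2(d[1],d[0])),np.degrees(np.arctan2(e[1],e[0])))
P=pose(); o=b[:2]+d*.07; print("origin",o,"tool yaw of -x",np.degrees(np.arctan2(-P[1,0],-P[0,0])))
for s in(-.01,-.015): 
    g=np.append(o+d*s,.0); print(s,g,P[:3,:3].T@(g-P[:3,3]))
E
```

```text
[ 0.4456 -0.0889  0.026 ] [ 0.5821 -0.1389  0.013 ] [ 0.5267 -0.1192  0.026 ] 0.1453514404432486 0.025439958102646456
-20.119457252252374 -20.49514513076059
origin [ 0.5113 -0.1129] tool yaw of -x -20.321884935942364
-0.01 [ 0.5019 -0.1095  0.    ] [-0.0001 -0.0005  0.1929]
-0.015 [ 0.4972 -0.1078  0.    ] [ 0.0049 -0.0005  0.1929]
```

>>> step_arm:
  series: [0.001,0,0.06,0,0.001,0,0.12,0,0.001,0,0.16,0,0.001,0,0.18,0,0.001,0,0.189,0,0.001,0,0.189,0]

```text
time: 8.12
tool_pos: [0.5003, -0.1094, 0.0033]
tcp_rot: [-0.556, -3.092, -0.0]
wrist_force: [-0.3, 0.2, -0.5]
width: 0.997
grip_force: 0.0
```

>>> step_arm:
  series: [0,0,0,0,0,0,0,0,0,0,0,0,0,0,0,0,0,0,0,0,0,0,0,0]
  gripper: 0
  newtons: 40

```text
time: 8.88
tool_pos: [0.5006, -0.1102, 0.0041]
tcp_rot: [0.557, 3.091, -0.0]
wrist_force: [-0.9, -0.7, 5.7]
width: 0.297
grip_force: 41.4
```

>>> step_arm:
  series: [0,0,-0.01,0,0,0,-0.03,0,0,0,-0.07,0,0,0,-0.12,0,0,0,-0.16,0,0,0,-0.16,0]

```text
time: 9.62
tool_pos: [0.5027, -0.1105, 0.1675]
tcp_rot: [0.556, 3.084, -0.001]
wrist_force: [1.0, 0.5, -1.1]
width: 0.292
grip_force: 40.6
```

>>> step_arm:
  series: [0.002,0.02,0,0.1,0.006,0.06,0,0.26,0.01,0.105,0,0.43,0.014,0.15,0,0.6,0.018,0.195,0,0.77,0.022,0.24,0,0.94,0.025,0.275,0,1.1,0.027,0.295,0,1.24]

```text
time: 10.62
tool_pos: [0.5763, 0.1775, 0.1608]
tcp_rot: [-2.252, -2.187, 0.005]
wrist_force: [0.5, -0.5, -0.6]
width: 0.296
grip_force: 40.5
```

```bash
python3 - <<'E'
from h import *
np.set_printoptions(precision=4,suppress=True)
print(pose(),monitor.read_state()["width"])
p=cam("wrist"); save(p,"w3.png")
q=cam("top"); v=[.5849,.2243,-.0973]; Rz=R.from_euler("z",v[2]).as_matrix()
for n,pp in(("wrist",p),("top",q),("side",cam("side"))):
  for l,z in(("divider_tab",.068),("model",.004),("tote",0),("handpiece",.17)):
    for r in viewer.spot_point(pp,l)[:1]:
        X=atz(pp,r["point"],z); print(n,l,round(r["score"],2),np.array(r["point"]),Rz.T@(X-[v[0],v[1],0]))
E
```

```text
[[ 0.0292  0.9996 -0.0039  0.5763]
 [ 0.9996 -0.0292 -0.0007  0.1775]
 [-0.0008 -0.0039 -1.      0.1608]
 [ 0.      0.      0.      1.    ]] 0.29597549293450637
wrist divider_tab 0.56 [272.7  79.4] [-0.0017  0.0416  0.068 ]
wrist model 0.6 [254.8   2.7] [-0.0196  0.1025  0.004 ]
wrist tote 0.97 [271.  127.5] [0.0022 0.0004 0.    ]
wrist handpiece 0.91 [263.3 285.5] [-0.0017 -0.0581  0.17  ]
top model 0.16 [162.1 178.1] [-0.0104  0.0029  0.004 ]
top tote 0.61 [162.1 177.4] [-0.0073  0.0044  0.    ]
top handpiece 0.86 [379.7 196.9] [-0.044  -0.6219  0.17  ]
side divider_tab 0.63 [167.7 294.9] [-0.0008  0.0486  0.068 ]
side model 0.89 [163.6 351.3] [-0.0173  0.1033  0.004 ]
side tote 0.82 [182.9 304.1] [0.0029 0.0051 0.    ]
side handpiece 0.89 [290.9 147. ] [-0.0922 -0.3382  0.17  ]
```

View pics/w3.png

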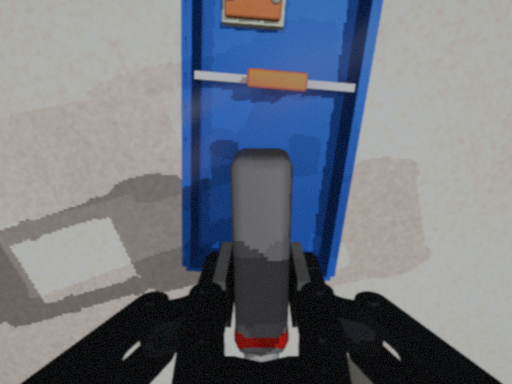

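The picture shows the handpiece held with its butt at (262,150) and the divider at row 80, clear of the model. The divider reads y ≈ +0.042 in the tote frame, so the compartment is about 169 mm long. Next I'll align and lower.

>>> step_arm:
  series: [0.011,0.005,0,0.068,0.011,0.005,0.01,0.068,0.011,0.005,0.04,0.068,0.011,0.005,0.08,0.068,0.011,0.005,0.115,0.068,0.011,0.005,0.135,0.068,0.011,0.005,0.14,0.068,0.011,0.005,0.14,0.068]

```text
time: 12.38
tool_pos: [0.5836, 0.1869, 0.0239]
tcp_rot: [2.323, 2.115, 0.001]
wrist_force: [-0.0, -0.8, -0.6]
width: 0.298
grip_force: 40.4
```

```bash
python3 - <<'E'
from h import *
np.set_printoptions(precision=4,suppress=True)
P=pose(); v=[.5849,.2243,-.0973]; Rz=R.from_euler("z",v[2]).as_matrix()
print(P[2,3],Rz.T@(P[:3,3]-[v[0],v[1],0]),Rz.T@P[:3,:3],monitor.read_state()["wrist_force"])
save(cam("wrist"),"w4.png")
E
```

```text
0.023874005695716006 [ 0.0024 -0.0373  0.0239] [[-0.0036  1.      0.0009]
 [ 1.      0.0036  0.0003]
 [ 0.0003  0.0009 -1.    ]] [-0.0035 -0.8474 -0.6176]
```

View pics/w4.png

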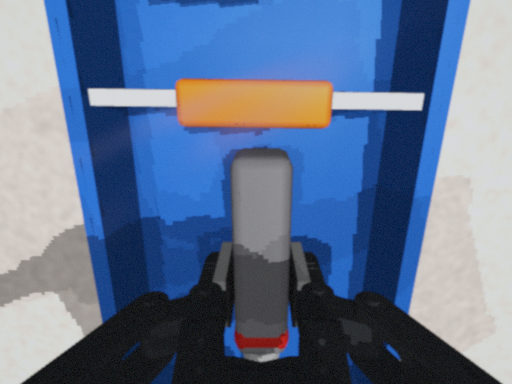

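It is centred and aligned. The butt, at (262,150), clears the tab, at (254,103). I'll lower it gently.

>>> step_arm:
  series: [0,0,0.004,0,0,0,0.008,0,0,0,0.011,0,0,0,0.013,0,0,0,0.0145,0,0,0,0.0145,0,0,0,0.0145,0]

```text
time: 13.3
tool_pos: [0.5831, 0.1868, 0.0088]
tcp_rot: [2.323, 2.115, 0.0]
wrist_force: [-0.0, -0.0, -0.9]
width: 0.291
grip_force: 40.4
```

>>> step_arm:
  series: [0,0,0.0005,0,0,0,0.001,0,0,0,0.001,0]

```text
time: 13.68
tool_pos: [0.5831, 0.1869, 0.0081]
tcp_rot: [2.323, 2.115, 0.0]
wrist_force: [-0.9, -0.7, 1.0]
width: 0.292
grip_force: 40.8
```

>>> step_arm:
  series: [0,0,0.0005,0,0,0,0.0005,0]

```text
time: 13.92
tool_pos: [0.5831, 0.1869, 0.0081]
tcp_rot: [2.323, 2.115, 0.0]
wrist_force: [-2.6, -0.5, 5.4]
width: 0.293
grip_force: 41.4
```

Contact, at 5 N. I'll release gently to a partial opening, so the fingers stay inside the walls, and rise.

>>> step_arm:
  series: [0,0,0,0,0,0,0,0,0,0,0,0,0,0,0,0]
  gripper: 0.6

```text
time: 14.42
tool_pos: [0.583, 0.1868, 0.0072]
tcp_rot: [-2.323, -2.115, 0.0]
wrist_force: [0.3, -0.1, 0.2]
width: 0.596
grip_force: 0.0
```

>>> step_arm:
  series: [0,0,-0.01,0,0,0,-0.04,0,0,0,-0.09,0,0,0,-0.15,0,0,0,-0.2,0,0,0,-0.2,0,0,0,-0.2,0]

```text
time: 15.3
tool_pos: [0.5828, 0.1868, 0.2076]
tcp_rot: [2.323, 2.114, 0.001]
wrist_force: [0.0, -0.4, -0.9]
width: 0.601
grip_force: 0.0
```

```bash
python3 - <<'E'
from h import *
save(cam("wrist"),"w5.png"); save(cam("side"),"s5.png"); print(monitor.read_state()["time"],pose()[:3,3])
E
```

```text
15.4 [0.58166895 0.18646026 0.20537221]
```

View pics/w5.png

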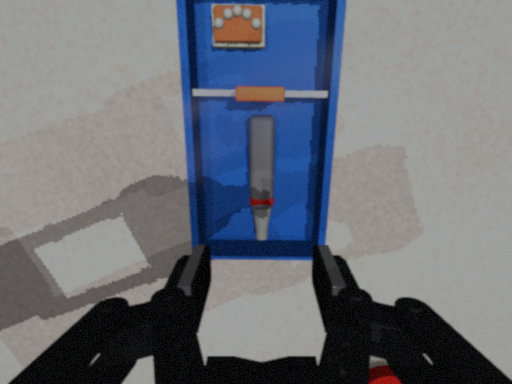

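View pics/s5.png

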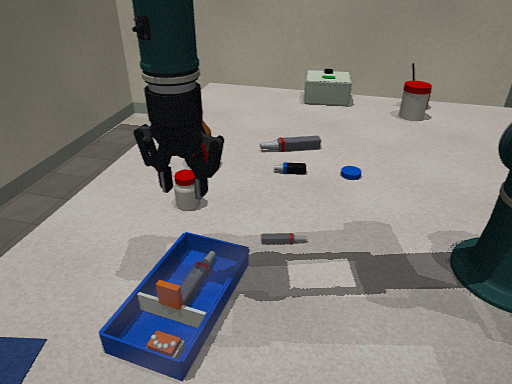

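The handpiece lies flat along the tote in the lengthened compartment (wrist view, (262,116) to (262,240)). The model is still standing at (239,25), and the gripper is clear.

```bash
python3 -c "
from h import *
print(job.finish_job())"
```

```text
the job is handed in; nothing more can be done
None
```

I slid the divider about 85 mm towards the tooth model without touching it, laid the middle-sized grey handpiece flat along the tote in the lengthened compartment (about 169 mm), and handed the job in at about 15.4 s.

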